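# Find the box of steel screws and park it

### The job

One of the three identical closed boxes holds steel screws and is much heavier than the other two. Lift each box by its handle a few centimetres clear of the bench and set it back where it stood, in turn from the left box to the right, to feel which it is; then slide the heavy one along the bench, pushing it by its sides and not by its handle, into the parking bay until it stands against the back wall. Leave the two light boxes in their places and do not knock the things lying around.

Things in the scene. Friction and masses are not known exactly. Their poses are not given: they have to be found in the camera images.
- box_left: Left (largest y) of three identical closed wooden boxes in a row: 80 mm deep (its x), 110 mm long (its y), 60 mm high. Handle on the middle of the lid: a fixed bar along y, 48 mm long, 14 mm wide, 81 to 97 mm above the underside, on two posts 12 mm wide. Two small brass plates on the face towards the robot. Origin: centre of the underside; z up.
- box_middle: Middle box, same as box_left. Two boxes hold wooden plugs and weigh 0.25 to 0.29 kg with contents; one, any of the three, holds steel and weighs 0.64 to 0.80 kg. Nothing of this shows outside. A fixed board, 24 mm thick, lies close behind the middle and left boxes. Friction on the bench about 0.6; pushed low on a side, a box slides without tipping.
- box_right: Right (smallest y) box, same as box_left. The bench between the row and the robot is a clear lane, wide enough for one box to slide past the other two, which leads to the bay's mouth.
- bay: Fixed three-sided plywood bay on the bench at the robot's right. Inside 110 mm wide (its x), 120 mm deep (its y); walls 12 mm thick, 36 mm high; the bench is its floor. Open towards +y (robot's left). Origin: centre of the inside, at bench level; back wall's inner face at y -60 mm, rounded ends of the side walls at y +66 mm. Square to the world within 3 degrees.
- pot: Bystander: turned wooden oil pot, 73 mm across, 86 mm high, well behind the right box. Origin at the underside's centre.
- small_vice: Bystander: small steel toolmaker's vice, 165x64x49 mm, long side along its x, behind the bay. Origin at the underside's centre.
- front_offcut: Bystander: ash offcut, 34x120x25 mm, long side along its y, lying at the bench's front edge, just in front of the lane's left part. Origin at the underside's centre.
- hammer: Bystander: brass hammer, 60x175x25 mm, handle along its y, lying at the left end of the bench. Origin at the underside's centre.
- bench_dog: Bystander: round steel bench dog, 23x90x22 mm, long side along its y, lying at the left side of the left box. Origin at the underside's centre.
- wedge: Bystander: ash wedge, 30x70x22 mm, long side along its y, lying at the left end of the lane. Origin at the underside's centre.

How it is judged:
By the outcome, as a careful person would: the job done as asked, in the order asked, and still so for the second after the job is handed in, with the robot touching nothing.
It also fails if it takes over 72 s, if anything falls off the work surface, if the arm or the gripper's body presses on something with over 40 N, if the wrist force passes 120 N, or if a joint passes its speed limit or range.

### The arm

A 6-joint arm with a two-finger parallel gripper is mounted at the origin on a cart in front of the work surface, level with it; the furniture and walls round the work are solid. World frame = base frame: x ahead of the robot, y to its left, z up, the work surface at z = 0. Lengths are in m, angles in rad, forces in N, time in s.
With the tool pointing down it reaches from about 0.35 to 0.775 m from the base axis. Payload 5.5 kg.
Tool frame: the origin (TCP) lies midway between the tips of the shut fingers; the grasp point (between the pads) lies 19 mm behind it; z points along the fingers, y is the line along which they close (so a half turn about z gives the same grasp; the last joint's range is limited). The gripper opens to 85 mm and grips with 20 to 120 N. Pads are 22 mm wide; open, the fingers measure 114 mm over their backs; the gripper's body (76 mm by 85 mm) begins 54 mm behind the grasp point. The pads swing forward as they close: fully open they stand 13 mm farther back than shut.
Start: joints at [1.201, 0.313, 0.046, 1.304, 0, 1.431], TCP at [0.131, 0.56, 0.231] pointing down, gripper open.
Joint ranges: [-2.76, 2.76], [-0.86, 1.69], [-1.03, 1.26], [-2.2, 2.34], [-1.47, 1.5], [-3.14, 3.14]. Speed limits (rad/s): [2.57, 2.57, 3.14, 3.14, 3.14, 3.14].

### API

Orientations are given as a unit quaternion [w, x, y, z].
In Python, from workcell import * gives the robot as it stands.
- The arm moves only by the shell command python3 -m crank 'ROWS' [FORCE]. ROWS is text: rows parted by semicolons, each of 5 numbers parted by spaces: the closure, from 0 (fully open) to 1 (shut), then the shift along the tool's x, y, z normalised to -1 to 1, where 1 is 600 mm, then the turn about the tool's z normalised to -1 to 1, where 1 is 180 degrees. A call has 1 to 12 rows; each row shifts and turns the commanded pose from where the row before left it, along the tool's axes as they then stand; what a row does not reach is not made up. A row lasts 1/10 s, in which the tool goes at most 50 mm and 8.59 degrees, less where a joint would pass 70% of its speed; a pose out of reach is approached as far as the arm can. A call with a number of a shift or a turn outside -1 to 1 is refused whole. A call with a gripper value outside its range is refused whole. The fingers move at their own pace and stop on an object; FORCE is the grip in N (left out, the last holds). Time passes only in rows, so rows that do not move let the fingers close. It gives the time, the measured TCP pose, the force, the opening and the grip force at its end, in the units of the state.
- sense(): the state, without advancing time (a new reading comes with each control period).
- get_image(name): name is "scene" or "top" or "wrist"; returns the picture (420x560x3 uint8, blue, green, red); there is no depth.
- get_calibration(name): a dict with "fovy" (degrees; the focal length in pixels is half the picture's height over the tangent of half this angle, whatever the lens; pixels are square), "cx", "cy" (the principal point, pixels), "k1" (the pictures are not rectified: a ray, as slopes to the right and down, at radius r is drawn at 1 + k1 r^2 times it, then the intrinsics apply), "R" (3x3) and "t" (3): a world point X has camera coordinates R X + t; the wrist camera has in their place "tool_from_camera" (4x4, takes a point from camera to tool coordinates, whose origin is the TCP and whose axes are the flange's). Camera axes: x right, y down, z forward; pixel columns grow to the right and rows downward; lengths in m; the calibration is good to about 2 mm. A picture is of the moment at which its call begins: read the wrist's pose just before it. get_calibration takes no time and is no camera call.
- sign_off(): hands the job in; it is judged then, once.
The state is a dict: "time_s": time; "joint_positions": joint angles; "dq": joint speeds; "joint_efforts": joint torques, N m; "ee_pos": TCP position; "tool_rot": TCP orientation; "contact_force": force on the tool from outside, world axes, zero at the start; "wrist_torque": the same for the moment, N m; "grip_width": finger opening in m; "finger_force": force on a finger pad.
Only numpy, scipy, OpenCV 4.12 (cv2) and the standard library are available. Lean on these libraries where they do the work, as an engineer would, in place of code of your own. Each camera call takes 0.05 s, during which the arm holds its last target. There are 200 camera calls.

## Working session

There is one attempt and no reset: what is moved stays moved. The work goes in short steps, Python scripts to look and compute and a shell command to move; the robot and the scene stay as the last step left them, time stands still between calls to the robot, and variables do not carry over. Pictures are saved under pics/ and viewed, at most 12 in all, crops included, and the job is handed in when it is done.

```bash
mkdir -p pics; ls; python3 - <<'E'
from workcell import *
import cv2,numpy as np
print(sense())
for n in("top","scene"):
    im=get_image(n); cv2.imwrite(f"pics/{n}0.png",im)
    c=get_calibration(n); print(n,c)
print(get_calibration("wrist"))
E
```

```text
pics
{'time_s': 0.0, 'joint_positions': array([1.20138834e+00, 3.13975421e-01, 4.49804006e-02, 1.30357749e+00,
       1.15058457e-05, 1.43120674e+00]), 'dq': array([-2.05266361e-03,  1.08787129e-03,  1.06428798e-03,  9.25179413e-04,
       -6.95977926e-06,  5.26783389e-04]), 'joint_efforts': array([-4.98604113e-04, -4.80626392e+01,  2.98534083e+01,  1.93573436e-02,
       -1.61963853e-04,  5.07568046e-06]), 'ee_pos': array([0.13080326, 0.55941112, 0.23042365]), 'tool_rot': array([-2.29153485e-04,  1.14656451e-01,  9.93404806e-01, -8.58035910e-04]), 'contact_force': array([-0.10450152,  0.09087329, -0.55547029]), 'wrist_torque': array([0.05662087, 0.04377086, 0.05983475]), 'finger_force': 0.0, 'grip_width': 0.08543496456757936}
top {'fovy': 52.21888721740567, 'cx': 272.9846825181236, 'cy': 211.83177147064816, 'k1': -0.006146322559693595, 'R': array([[-0.02900199, -0.99957489, -0.00298765],
       [-0.99828079,  0.02911649, -0.05086939],
       [ 0.05093475,  0.0015072 , -0.99870085]]), 't': array([0.0750358 , 0.54778227, 1.71634579])}
scene {'fovy': 56.049900750194965, 'cx': 282.45055460496934, 'cy': 212.073198775302, 'k1': -0.07502929880547268, 'R': array([[-0.75181075, -0.65885543, -0.02627015],
       [-0.26983847,  0.3437721 , -0.89944869],
       [ 0.60163759, -0.6691265 , -0.43623611]]), 't': array([0.4458647 , 0.16361931, 0.93711297])}
{'fovy': 58.85500431523806, 'cx': 279.7613269593175, 'cy': 217.79131992411493, 'k1': -0.0920532728990956, 'tool_from_camera': array([[ 5.35240649e-04, -9.61276723e-01, -2.75584427e-01,
         7.07470371e-02],
       [ 9.99999696e-01,  6.70937920e-04, -3.98123071e-04,
        -3.27636263e-04],
       [ 5.67606483e-04, -2.75584130e-01,  9.61276789e-01,
        -1.42464777e-01],
       [ 0.00000000e+00,  0.00000000e+00,  0.00000000e+00,
         1.00000000e+00]])}
```

View pics/top0.png

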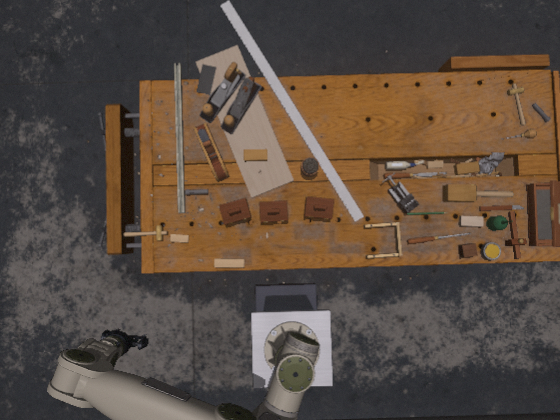

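View pics/scene0.png

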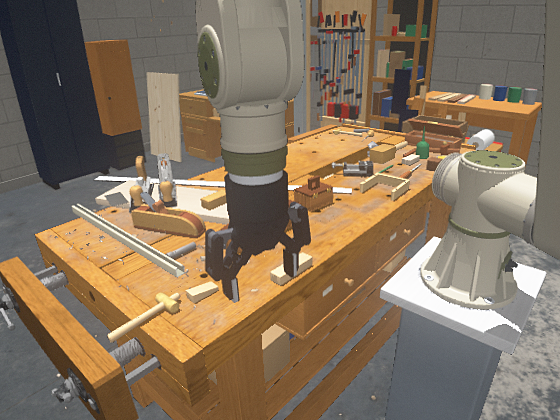

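The top view shows the boxes at pixels (235,211), (273,211) and (319,208). The bay is at about (385,240) with its mouth to the left, the offcut at (229,263), the wedge at (179,239) and the bench dog at (197,192). In the scene view the arm hides most of the row.

```bash
cat > h.py <<'E'
from workcell import *
import cv2,numpy as np
from scipy.spatial.transform import Rotation as Ro
def cam(n,s=None):
    c=get_calibration(n); f=210/np.tan(np.radians(c["fovy"]/2))
    K=np.array([[f,0,c["cx"]],[0,f,c["cy"]],[0,0,1]]); D=np.array([c["k1"],0,0,0,0.])
    if n=="wrist":
        T=np.eye(4); q=s["tool_rot"]; T[:3,:3]=Ro.from_quat([q[1],q[2],q[3],q[0]]).as_matrix(); T[:3,3]=s["ee_pos"]
        W=T@c["tool_from_camera"]; R=W[:3,:3].T; t=-R@W[:3,3]
    else: R,t=c["R"],c["t"]
    return K,D,R,t
def ray(C,uv,z):
    K,D,R,t=C
    p=cv2.undistortPoints(np.float64(uv).reshape(-1,1,2),K,D).reshape(-1,2)
    d=np.c_[p,np.ones(len(p))]@R; o=-R.T@t
    return o+d*((z-o[2])/d[:,2])[:,None]
def proj(C,X):
    K,D,R,t=C
    return cv2.projectPoints(np.float64(X).reshape(-1,1,3),cv2.Rodrigues(R)[0],t,K,D)[0].reshape(-1,2)
def ease():
    s=sense(); print(np.round(s["time_s"],2),np.round(s["ee_pos"],4),"yaw toolx",np.round(np.degrees(np.arctan2(*(Ro.from_quat(np.roll(s["tool_rot"],-1)).as_matrix()[[1,0],0]))),2),np.round(s["contact_force"],1),s["grip_width"],s["finger_force"]);return s
E
python3 - <<'E'
from h import *
im=cv2.imread("pics/top0.png"); C=cam("top"); hsv=cv2.cvtColor(im,cv2.COLOR_BGR2HSV)
for p in [(228,213),(266,215),(310,210),(273,200)]: print(p,hsv[p[1],p[0]])
m=((hsv[...,2]<115)&(hsv[...,1]>90)&(hsv[...,0]<14)).astype(np.uint8); m[:190]=0;m[230:]=0;m[:,:210]=0;m[:,345:]=0
m=cv2.morphologyEx(m,cv2.MORPH_CLOSE,np.ones((3,3)))
for c in cv2.findContours(m,0,1)[0]:
    if cv2.contourArea(c)>150:
        w=ray(C,c.reshape(-1,2).astype(float),.06)[:,:2].astype(np.float32); print(cv2.boundingRect(c),cv2.minAreaRect(w*1000))
pts=dict(bayL1=(366,226),bayL2=(399,223),bayR1=(367,257),bayR2=(401,254))
for k,v in pts.items(): print(k,ray(C,[v],.036).round(3))
print("ruler end",ray(C,[(358,218)],.0).round(3), "offcut",ray(C,[(215,260),(243,260),(243,267)],.025).round(3),"wedge",ray(C,[(170,235),(188,235),(188,243)],.02).round(3),"dog",ray(C,[(197,192),(208,192)],.02).round(3))
cv2.imwrite("pics/topc.png",cv2.resize(im[150:280,150:410],None,fx=3,fy=3,interpolation=cv2.INTER_CUBIC))
E
```

```text
(228, 213) [ 10 147  85]
(266, 215) [ 10 142  97]
(310, 210) [ 10 151  93]
(273, 200) [ 14 133 136]
(259, 200, 30, 24) ((547.505126953125, 57.195648193359375), (89.98400115966797, 113.37628936767578), 2.6294429302215576)
(304, 196, 30, 31) ((543.9315185546875, -119.15731811523438), (110.9295883178711, 112.3375015258789), 81.1734619140625)
(219, 191, 32, 39) ((561.1456298828125, 209.35247802734375), (129.315673828125, 140.997314453125), 78.1884536743164)
bayL1 [[ 0.481 -0.309  0.036]]
bayL2 [[ 0.489 -0.441  0.036]]
bayR1 [[ 0.359 -0.308  0.036]]
bayR2 [[ 0.366 -0.444  0.036]]
ruler end [[ 0.515 -0.286  0.   ]] offcut [[0.363 0.296 0.025]
 [0.36  0.184 0.025]
 [0.332 0.185 0.025]] wedge [[0.468 0.475 0.02 ]
 [0.466 0.403 0.02 ]
 [0.434 0.404 0.02 ]] dog [[0.639 0.363 0.02 ]
 [0.637 0.319 0.02 ]]
```

View pics/topc.png

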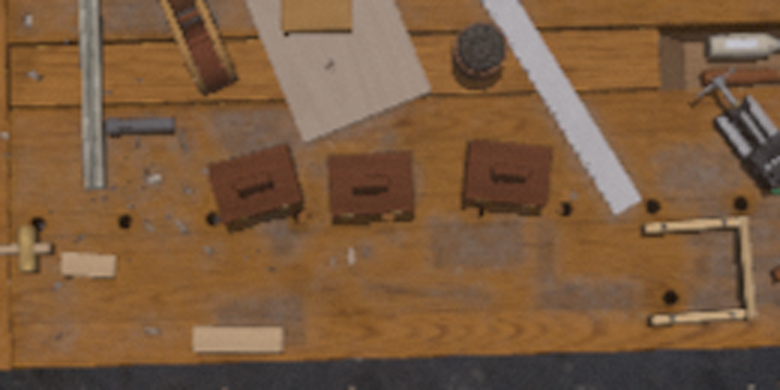

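```bash
python3 -m crank '0 0 0 -0.08 -0.0367; 0 0 0 -0.08 -0.0367; 0 0 0 -0.04 0'; python3 -m crank '0.4 -0.046 -0.066 0 0;0.4 -0.046 -0.066 0 0;0.4 -0.046 -0.066 0 0;0.4 -0.046 -0.066 0 0;0.4 -0.046 -0.066 0 0;0.4 -0.046 -0.066 0 0;0.4 -0.046 -0.066 0 0;0.4 -0.046 -0.066 0 0;0.4 -0.046 -0.066 0 0;0.4 -0.046 -0.066 0 0;0.4 -0.046 -0.066 0 0;0.4 -0.046 -0.066 0 0'; python3 -m crank '0.4 0 0 0 0;0.4 0 0 0 0;0.4 0 0 0 0'
python3 - <<'E'
from h import *
s=ease(); im=get_image("wrist"); cv2.imwrite("pics/w1.png",im); np.save("w1.npy",s,allow_pickle=True)
E
```

```text
time_s: 0.4
ee_pos: [0.1311, 0.5602, 0.3549]
tool_rot: [0.001, -0.002, 1.0, 0.002]
contact_force: [0.0, 0.5, 0.7]
grip_width: 0.0856
finger_force: 0.0
time_s: 1.6
ee_pos: [0.4632, 0.0831, 0.3511]
tool_rot: [-0.0, -0.0, 1.0, 0.0]
contact_force: [0.9, 0.2, 0.0]
grip_width: 0.0512
finger_force: 0.0
time_s: 1.9
ee_pos: [0.4618, 0.0856, 0.3511]
tool_rot: [-0.0, -0.001, 1.0, 0.0]
contact_force: [0.3, 0.3, -0.5]
grip_width: 0.0512
finger_force: 0.0
1.9 [0.4618 0.0856 0.3511] yaw toolx -179.92 [ 0.3  0.3 -0.5] 0.051194809865007816 0.0
```

View pics/w1.png

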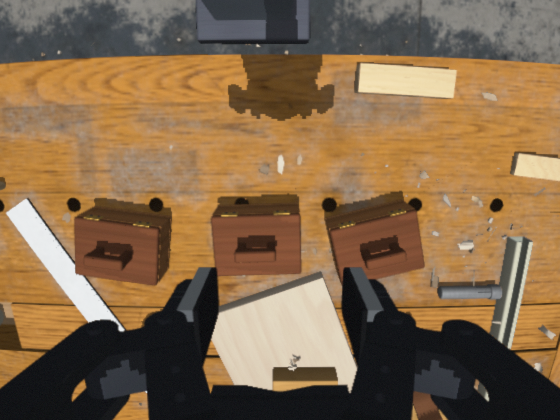

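The wrist view shows the lids around (385,240), (257,245) and (123,250). The board's corner is at (322,275), close behind the left and middle boxes. The lane in front is clear, and the offcut is at (405,80).

```bash
python3 - <<'E'
from h import *
s=np.load("w1.npy",allow_pickle=True).item(); im=cv2.imread("pics/w1.png"); C=cam("wrist",s); hsv=cv2.cvtColor(im,cv2.COLOR_BGR2HSV)
for p in [(230,212),(230,230),(100,217),(100,235),(385,265),(370,215),(230,200)]: print(p,hsv[p[1],p[0]])
m0=((hsv[...,0]<9)|(hsv[...,0]>172))&(hsv[...,1]>100)&(hsv[...,2]<150)
for vmin in (30,75):
  m=(m0&(hsv[...,2]>vmin)).astype(np.uint8); m[:180]=0;m[300:]=0
  m=cv2.morphologyEx(m,cv2.MORPH_OPEN,np.ones((3,3)))
  for c in cv2.findContours(m,0,1)[0]:
    if cv2.contourArea(c)>1500:
        h=cv2.convexHull(c); w=ray(C,h.reshape(-1,2).astype(float),.06)[:,:2].astype(np.float32); r=cv2.minAreaRect(w*1000)
        print(vmin,cv2.boundingRect(c),np.round(r[0]),np.round(r[1]),round(r[2],1))
# board front edge / corner at z .024, offcut, bench edge
print("board",ray(C,[(215,307),(322,275),(345,340)],.024).round(3).tolist())
print("offcut",ray(C,[(358,92),(455,98)],.025).round(3).tolist(),"edge",ray(C,[(60,62),(500,62)],0).round(3).tolist())
cv2.imwrite("pics/m.png",np.where(m[...,None]>0,im,0)[180:310])
E
```

```text
(230, 212) [ 18 147  83]
(230, 230) [ 10 147 127]
(100, 217) [ 20 144  83]
(100, 235) [ 11 150 119]
(385, 265) [ 10 149 125]
(370, 215) [ 14 143  80]
(230, 200) [ 17 163  97]
board [[0.657, -0.006, 0.024], [0.607, 0.144, 0.024], [0.712, 0.182, 0.024]]
offcut [[0.366, 0.18, 0.025], [0.371, 0.302, 0.025]] edge [[0.323, -0.199, 0.0], [0.322, 0.37, 0.0]]
```

```bash
python3 - <<'E'
from h import *
s=np.load("w1.npy",allow_pickle=True).item(); im=cv2.imread("pics/w1.png"); C=cam("wrist",s); hsv=cv2.cvtColor(im,cv2.COLOR_BGR2HSV)
m=((hsv[...,0]<=12)&(hsv[...,1]>110)&(hsv[...,2]<145)&(hsv[...,2]>100)).astype(np.uint8); m[:195]=0;m[300:]=0
m=cv2.morphologyEx(cv2.medianBlur(m,3),cv2.MORPH_OPEN,np.ones((3,3)))
for c in cv2.findContours(m,0,1)[0]:
    if cv2.contourArea(c)>1500:
        h=cv2.convexHull(c); w=ray(C,h.reshape(-1,2).astype(float),.06)[:,:2].astype(np.float32); r=cv2.minAreaRect(w*1000)
        print(cv2.boundingRect(c),np.round(r[0],1),np.round(r[1]),round(r[2],1))
    # handle top: dark bar check
g=np.zeros_like(im); 
cv2.imwrite("pics/m.png",np.vstack([im[190:300],np.where(m[...,None]>0,im,0)[190:300]]))
E
```

```text
(75, 219, 83, 66) [ 560.7 -123.5] [108.  77.] 82.2
(211, 215, 90, 61) [551.3  56.7] [ 77. 108.] 1.9
(331, 212, 93, 67) [556.1 208.8] [ 77. 108.] 14.2
```

View pics/m.png

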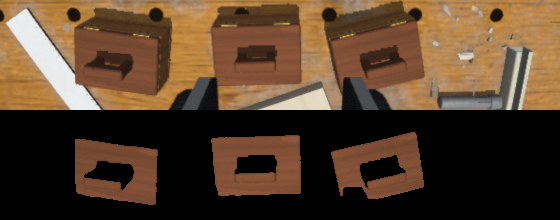

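```bash
python3 -m crank '0.4 -0.0393 0.0513 0 0;0.4 -0.0393 0.0513 0 0;0.4 -0.0393 0.0513 0 0;0.4 -0.0393 0.0513 0 0' ; python3 -m crank '0.4 0 0 0.04 0.0469;0.4 0 0 0.04 0.0469;0.4 0 0 0.04 0.0469;0.4 0 0 0.04 0.0469;0.4 0 0 0.04 0.0469;0.4 0 0 0.04 0.0469;0.4 0 0 0.04 0.0469;0.4 0 0 0.04 0.0469;0.4 0 0 0.04 0.0469;0.4 0 0 0 0;0.4 0 0 0 0;0.4 0 0 0 0' >/dev/null
python3 - <<'E'
from h import *
s=ease(); im=get_image("wrist"); C=cam("wrist",s); np.save("w2.npy",s,allow_pickle=True)
a=np.radians(14.2);c=np.array([.5561,.2088]);ux=np.array([np.cos(a),np.sin(a)]);uy=np.array([-ux[1],ux[0]])
P=[np.r_[c+ux*x*.007+uy*y*.024,.097] for x,y in((-1,-1),(1,-1),(1,1),(-1,1))]
cv2.imwrite("pics/w2raw.png",im);cv2.polylines(im,[np.int32(proj(C,P)).reshape(-1,1,2)],True,(0,255,0),1); cv2.imwrite("pics/w2.png",im)
E
```

```text
time_s: 2.35
ee_pos: [0.5563, 0.2112, 0.352]
tool_rot: [0.001, -0.002, 1.0, 0.0]
contact_force: [-0.4, 0.3, -0.7]
grip_width: 0.0513
finger_force: 0.0
3.55 [0.5574 0.2092 0.1371] yaw toolx 104.28 [-0.3  0.1  0.9] 0.051217588988134916 0.0
```

View pics/w2.png

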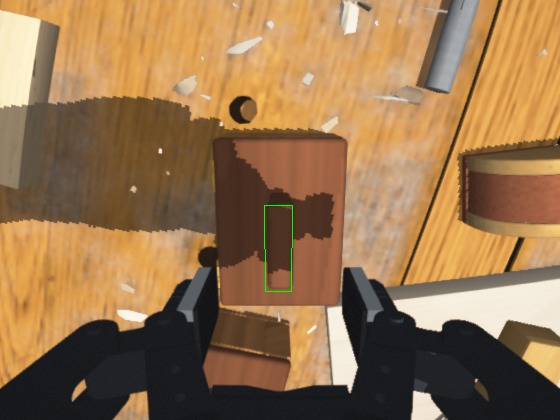

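The drawn handle outline, about (265..293, 205..291), lies on the real handle, so the measurement holds.

```bash
python3 -m crank '0.4 0 0 0.036 0;0.4 0 0 0.036 0;0.4 0 0 0.036 0;0.4 0 0 0 0;0.4 0 0 0 0' 60; python3 -m crank '1 0 0 0 0;1 0 0 0 0;1 0 0 0 0;1 0 0 0 0;1 0 0 0 0;1 0 0 0 0' ; python3 -m crank '1 0 0 -0.022 0;1 0 0 -0.022 0;1 0 0 -0.022 0;1 0 0 0 0;1 0 0 0 0;1 0 0 0 0;1 0 0 0 0'; python3 -m crank '1 0 0 0 0'
```

```text
time_s: 4.1
ee_pos: [0.5572, 0.2083, 0.0715]
tool_rot: [0.0, 0.615, 0.789, 0.0]
contact_force: [-0.4, 0.4, 0.3]
grip_width: 0.0518
finger_force: 0.0
time_s: 4.7
ee_pos: [0.5579, 0.2085, 0.072]
tool_rot: [0.001, 0.615, 0.788, 0.001]
contact_force: [-0.7, -0.8, 6.5]
grip_width: 0.013
finger_force: 59.6
time_s: 5.4
ee_pos: [0.5562, 0.2081, 0.1093]
tool_rot: [-0.001, 0.615, 0.788, -0.001]
contact_force: [0.5, -0.6, -2.5]
grip_width: 0.013
finger_force: 58.8
time_s: 5.5
ee_pos: [0.5564, 0.2081, 0.1095]
tool_rot: [-0.0, 0.615, 0.788, -0.0]
contact_force: [0.4, -0.1, -3.3]
grip_width: 0.0129
finger_force: 58.8
```

```bash
python3 -m crank '1 0 0 0.022 0;1 0 0 0.022 0;1 0 0 0.012 0;1 0 0 0.01 0;1 0 0 0 0;1 0 0 0 0'; python3 -m crank '0.4 0 0 0 0;0.4 0 0 0 0;0.4 0 0 0 0;0.4 0 0 0 0;0.4 0 0 -0.055 0;0.4 0 0 -0.055 0;0.4 0 0 0 0.0344;0.4 0 0 0 0.0344;0.4 0 0 0 0'; python3 -m crank '0.4 -0.042 -0.0031 0 0;0.4 -0.042 -0.0031 0 0;0.4 -0.042 -0.0031 0 0;0.4 -0.042 -0.0031 0 0;0.4 -0.042 -0.0031 0 0;0.4 -0.042 -0.0031 0 0;0.4 0 0 0 0;0.4 0 0 0 0;0.4 0 0 0 0'
python3 -c "from h import *;ease()"
```

```text
time_s: 6.1
ee_pos: [0.5555, 0.2079, 0.0722]
tool_rot: [-0.0, 0.615, 0.788, -0.001]
contact_force: [-8.8, -2.4, 14.8]
grip_width: 0.0128
finger_force: 61.3
time_s: 7.0
ee_pos: [0.557, 0.2082, 0.1366]
tool_rot: [0.0, 0.697, 0.717, 0.0]
contact_force: [-0.5, -0.1, -0.1]
grip_width: 0.0516
finger_force: 0.0
time_s: 7.9
ee_pos: [0.55, 0.0574, 0.1363]
tool_rot: [-0.0, 0.696, 0.718, 0.0]
contact_force: [0.1, 0.1, -0.2]
grip_width: 0.0513
finger_force: 0.0
7.9 [0.55   0.0574 0.1363] yaw toolx 91.77 [ 0.1  0.1 -0.2] 0.051307456656166046 0.0
```

```bash
python3 -m crank '0.4 0 0.002 0.036 0;0.4 0 0 0.036 0;0.4 0 0 0.036 0;0.4 0 0 0 0;0.4 0 0 0 0' 60; python3 -m crank '1 0 0 0 0;1 0 0 0 0;1 0 0 0 0;1 0 0 0 0;1 0 0 0 0;1 0 0 0 0' ; python3 -m crank '1 0 0 -0.022 0;1 0 0 -0.022 0;1 0 0 -0.022 0;1 0 0 0 0;1 0 0 0 0;1 0 0 0 0;1 0 0 0 0'; python3 -m crank '1 0 0 0 0'; python3 -m crank '1 0 0 0.022 0;1 0 0 0.022 0;1 0 0 0.012 0;1 0 0 0.01 0;1 0 0 0 0;1 0 0 0 0'
```

```text
time_s: 8.4
ee_pos: [0.551, 0.0576, 0.0716]
tool_rot: [-0.0, 0.696, 0.718, -0.0]
contact_force: [-0.4, -0.6, -0.3]
grip_width: 0.0512
finger_force: 0.0
time_s: 9.0
ee_pos: [0.5526, 0.0569, 0.073]
tool_rot: [0.001, 0.697, 0.717, 0.001]
contact_force: [1.6, 1.1, 6.3]
grip_width: 0.0129
finger_force: 61.1
time_s: 9.7
ee_pos: [0.5503, 0.0568, 0.11]
tool_rot: [-0.001, 0.697, 0.717, -0.001]
contact_force: [-0.0, -0.6, -6.8]
grip_width: 0.0127
finger_force: 59.4
time_s: 9.8
ee_pos: [0.5507, 0.0568, 0.1105]
tool_rot: [-0.001, 0.697, 0.717, -0.0]
contact_force: [0.2, 0.8, -6.6]
grip_width: 0.0127
finger_force: 59.4
time_s: 10.4
ee_pos: [0.5507, 0.0568, 0.0731]
tool_rot: [-0.0, 0.697, 0.717, -0.0]
contact_force: [-5.8, -0.0, 3.7]
grip_width: 0.0129
finger_force: 60.9
```

```bash
python3 -m crank '0.4 0 0 0 0;0.4 0 0 0 0;0.4 0 0 0 0;0.4 0 0 0 0;0.4 0 0 -0.055 0;0.4 0 0 -0.055 0;0.4 0 0 0 0.0267;0.4 0 0 0 0.0267;0.4 0 0 0 0'; python3 -m crank '0.4 -0.0422 0.0081 0 0;0.4 -0.0422 0.0081 0 0;0.4 -0.0422 0.0081 0 0;0.4 -0.0422 0.0081 0 0;0.4 -0.0422 0.0081 0 0;0.4 -0.0422 0.0081 0 0;0.4 -0.0422 0.0081 0 0;0.4 0 0 0 0;0.4 0 0 0 0;0.4 0 0 0 0' | head -2
python3 -c "from h import *;ease()"
```

```text
time_s: 11.3
ee_pos: [0.5517, 0.0567, 0.1381]
tool_rot: [0.0, 0.754, 0.656, 0.0]
contact_force: [-0.2, -0.1, -0.1]
grip_width: 0.0511
finger_force: 0.0
time_s: 12.3
ee_pos: [0.5602, -0.1228, 0.1374]
12.3 [ 0.5602 -0.1228  0.1374] yaw toolx 82.15 [-0.  -0.4  0.1] 0.05107243522016658 0.0
```

```bash
python3 -m crank '0.4 0 0 0.036 0;0.4 0 0 0.036 0;0.4 0 0 0.037 0;0.4 0 0 0 0;0.4 0 0 0 0' 60 >/dev/null; python3 -m crank '1 0 0 0 0;1 0 0 0 0;1 0 0 0 0;1 0 0 0 0;1 0 0 0 0;1 0 0 0 0' ; python3 -m crank '1 0 0 -0.022 0;1 0 0 -0.022 0;1 0 0 -0.022 0;1 0 0 0 0;1 0 0 0 0;1 0 0 0 0;1 0 0 0 0'; python3 -m crank '1 0 0 0 0'|grep force; python3 -m crank '1 0 0 0.022 0;1 0 0 0.022 0;1 0 0 0.012 0;1 0 0 0.01 0;1 0 0 0 0;1 0 0 0 0'; python3 -m crank '0.4 0 0 0 0;0.4 0 0 0 0;0.4 0 0 0 0;0.4 0 0 0 0;0.4 0 0 -0.055 0;0.4 0 0 -0.055 0;0.4 0 0 0 0'
```

```text
time_s: 13.4
ee_pos: [0.5619, -0.1238, 0.0735]
tool_rot: [0.001, 0.754, 0.657, 0.001]
contact_force: [1.5, 0.6, 6.3]
grip_width: 0.0129
finger_force: 60.6
time_s: 14.1
ee_pos: [0.56, -0.1233, 0.1112]
tool_rot: [-0.001, 0.754, 0.657, -0.0]
contact_force: [-0.8, -0.6, -2.5]
grip_width: 0.0128
finger_force: 59.4
contact_force: [-0.3, -0.6, -3.2]
finger_force: 59.4
time_s: 14.8
ee_pos: [0.5594, -0.1229, 0.0736]
tool_rot: [-0.001, 0.754, 0.657, -0.0]
contact_force: [-7.5, 2.7, 12.8]
grip_width: 0.0129
finger_force: 61.6
time_s: 15.5
ee_pos: [0.5635, -0.1246, 0.1428]
tool_rot: [0.003, 0.754, 0.657, 0.002]
contact_force: [1.2, -0.1, -0.0]
grip_width: 0.0513
finger_force: 0.0
```

```bash
python3 -m crank '0.4 0 0 -0.04 -0.0453;0.4 0 0 -0.04 -0.0453;0.4 0 0 -0.04 -0.0453;0.4 0 0 -0.04 -0.0453;0.4 0 0 -0.04 -0.0453;0.4 0 0 -0.04 -0.0453;0.4 0 0 -0.04 -0.0453;0.4 0 0 -0.04 -0.0453;0.4 0 0 -0.04 -0.0453;0.4 0 0 -0.04 -0.0453;0.4 0 0 0 -0.0453;0.4 0 0 0 -0.0453' >/dev/null; python3 -m crank '0.4 0.047 0.008 0 0;0.4 0.047 0.008 0 0;0.4 0.047 0.008 0 0;0.4 0.047 0.008 0 0;0.4 0.047 0.008 0 0;0.4 0 0 0 0;0.4 0 0 0 0;0.4 0 0 0 0' >/dev/null
python3 - <<'E'
from h import *
s=ease(); im=get_image("wrist"); cv2.imwrite("pics/w3.png",im); np.save("w3.npy",s,allow_pickle=True)
C=cam("wrist",s); hsv=cv2.cvtColor(im,cv2.COLOR_BGR2HSV)
m=((hsv[...,0]<=12)&(hsv[...,1]>110)&(hsv[...,2]<145)&(hsv[...,2]>100)).astype(np.uint8)
m=cv2.morphologyEx(cv2.medianBlur(m,3),cv2.MORPH_OPEN,np.ones((3,3)))
for c in cv2.findContours(m,0,1)[0]:
    if cv2.contourArea(c)>1000:
        h=cv2.convexHull(c); w=ray(C,h.reshape(-1,2).astype(float),.06)[:,:2].astype(np.float32); r=cv2.minAreaRect(w*1000)
        print(cv2.boundingRect(c),np.round(r[0],1),np.round(r[1]),round(r[2],1))
E
```

```text
17.5 [ 0.4204 -0.0996  0.3779] yaw toolx 179.92 [0.3 0.1 0.1] 0.051159369425327283 0.0
(221, 242, 85, 60) [ 558.2 -123.5] [107.  77.] 82.2
(356, 238, 80, 54) [549.5  56. ] [ 77. 108.] 1.7
(463, 234, 75, 66) [553.7 207.7] [ 77. 107.] 14.2
```

View pics/w3.png

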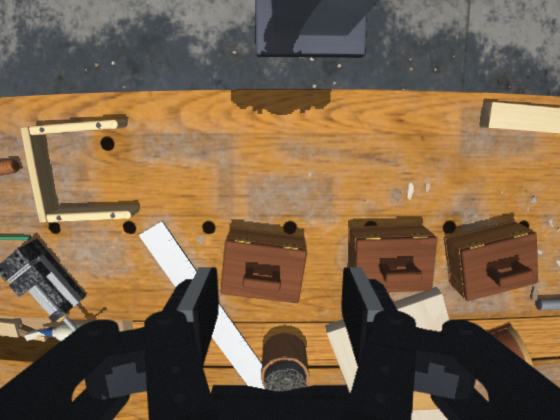

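The three boxes stand where they were. The bay's arms run from (32,129) to (125,124) and from (45,216) to (133,214), with the back wall at the left of the picture, about (30..45,130..220).

```bash
python3 - <<'E'
from h import *
s=np.load("w3.npy",allow_pickle=True).item(); im=cv2.imread("pics/w3.png"); C=cam("wrist",s); hsv=cv2.cvtColor(im,cv2.COLOR_BGR2HSV)
print(hsv[127,80],hsv[216,90],hsv[170,36],hsv[170,80])
m=((hsv[...,1]<120)&(hsv[...,2]>170)).astype(np.uint8); m[:105]=0;m[225:]=0;m[:,145:]=0;m[:,:15]=0
c=max(cv2.findContours(m,0,1)[0],key=cv2.contourArea); print(cv2.boundingRect(c))
ys,xs=np.nonzero(m); w=ray(C,np.c_[xs,ys].astype(float),.036)[:,:2]
r=cv2.minAreaRect(w.astype(np.float32)*1000); print(r)   # expect 134 x 138
y0=w[:,1].min()
for y in np.arange(-.46,-.29,.02):
    q=w[abs(w[:,1]-y)<.003]; print(round(y,2), np.round(np.sort(q[:,0])[[0,-1]],3) if len(q) else 0, len(q))
print("inner edges x per y:")
for y in np.arange(-.41,-.31,.02):
    q=np.sort(w[abs(w[:,1]-y)<.003][:,0]); i=np.argmax(np.diff(q)); print(round(y,2),q[i:i+2].round(4))
for x in (.40,.42,.44,.46):
    q=np.sort(w[abs(w[:,0]-x)<.003][:,1]); print("back",x,q[[0,-1]].round(4))
E
```

```text
[ 23  69 249] [ 23  68 249] [ 18  88 130] [ 16 130 155]
(15, 120, 116, 104)
((425.9722595214844, -376.7060852050781), (196.53070068359375, 139.8289031982422), 89.1100082397461)
-0.46 [0.396 0.493] 51
-0.44 [0.361 0.494] 382
-0.42 [0.362 0.493] 62
-0.4 [0.361 0.493] 167
-0.38 [0.359 0.493] 167
-0.36 [0.36  0.492] 101
-0.34 [0.358 0.49 ] 64
-0.32 [0.357 0.489] 74
-0.3 0 0
inner edges x per y:
-0.41 [0.4458 0.4828]
-0.39 [0.4089 0.4362]
-0.37 [0.412  0.4434]
-0.35 [0.4124 0.4477]
-0.33 [0.3683 0.4801]
back 0.4 [-0.4606 -0.2787]
back 0.42 [-0.4453 -0.3753]
back 0.44 [-0.4639 -0.3752]
back 0.46 [-0.4556 -0.3535]
```

```bash
python3 -m crank '0.4 -0.052 0.0433 0 0;0.4 -0.052 0.0433 0 0;0.4 -0.052 0.0433 0 0;0.4 -0.052 0.0433 0 0;0.4 -0.052 0.0433 0 0;0.4 -0.052 0.0433 0 0;0.4 0 0 0.07 -0.0111;0.4 0 0 0.07 0;0.4 0 0 0.07 0;0.4 0 0 0.07 0;0.4 0 0 0 0;0.4 0 0 0 0'
python3 - <<'E'
from h import *
s=ease(); im=get_image("wrist"); cv2.imwrite("pics/w4.png",im)
C=cam("wrist",s); hsv=cv2.cvtColor(im,cv2.COLOR_BGR2HSV)
print(ray(cam("top"),[(0,0)],0).shape)
# fingers' outline expected: TCP ground projection
E
```

```text
time_s: 18.75
ee_pos: [0.6071, 0.0564, 0.2098]
tool_rot: [-0.001, -0.017, 1.0, 0.0]
contact_force: [0.0, 0.5, 0.9]
grip_width: 0.0513
finger_force: 0.0
18.75 [0.6071 0.0564 0.2098] yaw toolx -178.08 [0.  0.5 0.9] 0.05126679099930946 0.0
(1, 3)
```

View pics/w4.png

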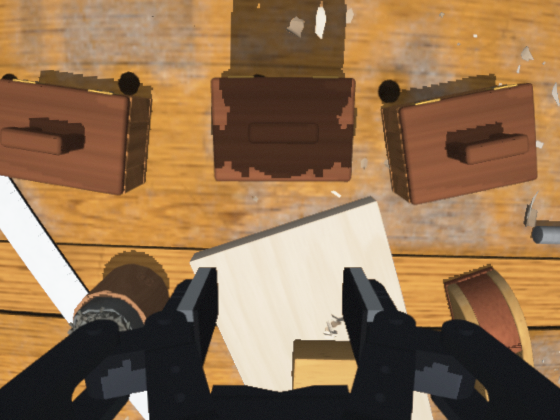

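The middle box is square below the gripper, with its back edge at row 180. The board's front edge runs from (192,265) to (375,207) behind it, so the tips have to stay above 24 mm.

```bash
python3 -m crank '0.4 0 0 0.07 0;0.4 0 0 0.07 0;0.4 0 0 0.07 0;0.4 0 0 0.05 0;0.4 0 0 0.034 0;0.4 0 0 0 0;0.4 0 0 0 0'; python3 -m crank '0.4 0.01 0 0 0;0.4 0.01 0 0 0;0.4 0.01 0 0 0;0.4 0.01 0 0 0;0.4 0.01 0 0 0;0.4 0.01 0 0 0'
```

```text
time_s: 19.5
ee_pos: [0.6096, 0.0562, 0.0365]
tool_rot: [0.002, -0.017, 1.0, -0.0]
contact_force: [-0.1, -0.2, 0.5]
grip_width: 0.0512
finger_force: 0.0
time_s: 20.1
ee_pos: [0.5746, 0.055, 0.0368]
tool_rot: [0.004, -0.017, 1.0, -0.0]
contact_force: [5.7, 0.7, 1.7]
grip_width: 0.0514
finger_force: 3.0
```

```bash
python3 -m crank '0.4 0.018 0 0 0;0.4 0.018 0 0 0;0.4 0.018 0 0 0;0.4 0.018 0 0 0;0.4 0.018 0 0 0;0.4 0.018 0 0 0;0.4 0.018 0 0 0;0.4 0.018 0 0 0;0.4 0.016 0 0 0;0.4 0 0 0 0;0.4 0 0 0 0'; python3 -m crank '0.4 -0.04 0 0 0;0.4 0 0 -0.07 0;0.4 0 0 -0.08 0;0.4 0 0 -0.08 0;0.4 0 0 -0.08 0;0.4 0 0 -0.08 0;0.4 0 0 0 0;0.4 0 0 0 0'
cat > box.py <<'E'
from h import *
import sys
s=ease(); im=get_image("wrist"); cv2.imwrite(f"pics/{sys.argv[1]}.png",im); np.save(sys.argv[1]+".npy",s,allow_pickle=True)
C=cam("wrist",s); hsv=cv2.cvtColor(im,cv2.COLOR_BGR2HSV)
m=((hsv[...,0]<=12)&(hsv[...,1]>110)&(hsv[...,2]<145)&(hsv[...,2]>45)).astype(np.uint8)
m=cv2.morphologyEx(cv2.medianBlur(m,3),cv2.MORPH_OPEN,np.ones((3,3)))
for c in cv2.findContours(m,0,1)[0]:
    if cv2.contourArea(c)>1000:
        h=cv2.convexHull(c); w=ray(C,h.reshape(-1,2).astype(float),.06)[:,:2].astype(np.float32); r=cv2.minAreaRect(w*1000)
        print(cv2.boundingRect(c),np.round(r[0],1),np.round(r[1]),round(r[2],1))
E
python3 box.py w5
```

```text
time_s: 21.2
ee_pos: [0.4767, 0.0518, 0.0354]
tool_rot: [0.002, -0.017, 1.0, -0.0]
contact_force: [3.2, 0.1, 3.5]
grip_width: 0.0512
finger_force: 1.8
time_s: 22.0
ee_pos: [0.499, 0.0527, 0.2688]
tool_rot: [0.0, -0.017, 1.0, -0.0]
contact_force: [0.1, -0.1, 0.1]
grip_width: 0.0509
finger_force: 0.0
22.0 [0.499  0.0527 0.2688] yaw toolx -178.08 [ 0.1 -0.1  0.1] 0.05094477009309546 0.0
(373, 198, 110, 86) [552.6 206.7] [ 80. 110.] 13.9
(56, 194, 107, 88) [ 557.4 -121.7] [110.  80.] 82.2
(222, 63, 121, 88) [424.3  52.2] [ 77. 109.] 1.8
```

```bash
python3 -m crank '0.4 0.0411 0.0443 0 0;0.4 0.0411 0.0443 0 0;0.4 0.0411 0.0443 0 0'>/dev/null; python3 -m crank '0.4 0 0 0.025 0.0452;0.4 0 0 0.025 0.0452;0.4 0 0 0.025 0.0452;0.4 0 0 0.025 0.0452;0.4 0 0 0.025 0.0452;0.4 0 0 0.025 0.0452;0.4 0 0 0.025 0.0452;0.4 0 0 0.025 0.0452;0.4 0 0 0.025 0.0452;0.4 0 0 0.025 0.0452;0.4 0 0 0.025 0.0452;0.4 0 0 0 0'; python3 -m crank '0.4 0 0 0.04 0;0.4 0 0 0.04 0;0.4 0 0 0.04 0;0.4 0 0 0 0;0.4 0 0 0 0'
```

```text
time_s: 23.55
ee_pos: [0.4185, 0.1295, 0.0993]
tool_rot: [-0.003, 0.692, 0.722, -0.003]
contact_force: [-0.8, -0.0, -0.4]
grip_width: 0.0512
finger_force: 0.0
time_s: 24.05
ee_pos: [0.4215, 0.1298, 0.0308]
tool_rot: [-0.001, 0.691, 0.723, -0.001]
contact_force: [0.1, 0.1, 0.4]
grip_width: 0.051
finger_force: 0.0
```

```bash
python3 -m crank '0.4 -0.012 -0.0005 0 0;0.4 -0.02 -0.0009 0 0;0.4 -0.024 -0.001 0 0;0.4 -0.024 -0.001 0 0;0.4 -0.024 -0.001 0 0;0.4 -0.024 -0.001 0 0;0.4 -0.024 -0.001 0 0;0.4 -0.024 -0.001 0 0;0.4 -0.024 -0.001 0 0;0.4 -0.024 -0.001 0 0;0.4 0 0 0 0'; python3 -m crank '0.4 -0.024 -0.001 0 0;0.4 -0.024 -0.001 0 0;0.4 -0.024 -0.001 0 0;0.4 0 0 0 0;0.4 0 0 0 0'; python3 box.py w6
```

```text
time_s: 25.15
ee_pos: [0.4233, -0.0065, 0.0319]
tool_rot: [0.001, 0.693, 0.721, 0.0]
contact_force: [0.0, 0.5, 0.3]
grip_width: 0.0516
finger_force: 0.0
time_s: 25.65
ee_pos: [0.4226, -0.0482, 0.0312]
tool_rot: [0.0, 0.692, 0.722, -0.0]
contact_force: [0.5, -0.4, 0.1]
grip_width: 0.0515
finger_force: 0.0
25.65 [ 0.4226 -0.0482  0.0312] yaw toolx 92.37 [ 0.5 -0.4  0.1] 0.05154610154188216 0.0
(204, 340, 154, 51) [422.7 -67.3] [56. 22.] 2.4
```

View pics/w6.png

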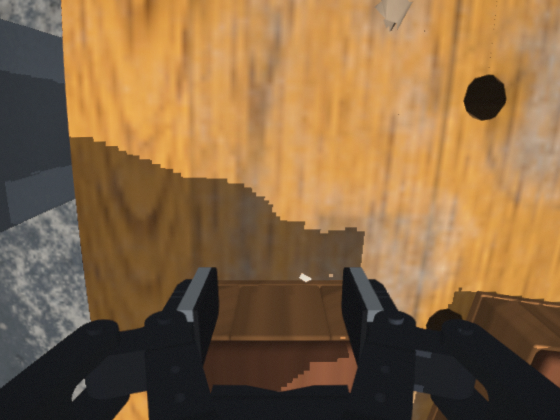

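The box's near edge at row 340 is parallel to the fingers and centred between them at about column 280, so the push is straight.

```bash
python3 -m crank '0.4 -0.022 -0.001 0 0;0.4 -0.022 -0.001 0 0;0.4 -0.022 -0.001 0 0;0.4 -0.022 -0.001 0 0;0.4 -0.022 -0.001 0 0;0.4 -0.022 -0.001 0 0;0.4 -0.022 -0.001 0 0;0.4 -0.022 -0.001 0 0;0.4 0 0 0 0' ; python3 -m crank '0.4 0.06 0 0 0;0.4 0 0 -0.08 0;0.4 0 0 -0.08 0;0.4 0 0 -0.08 0;0.4 0 0 -0.08 0;0.4 0 0 -0.08 0;0.4 0 0 -0.08 0;0.4 0 0 0 0;0.4 0 0 0 0' >/dev/null; python3 box.py w7
python3 - <<'E'
from h import *
s=np.load("w7.npy",allow_pickle=True).item(); im=cv2.imread("pics/w7.png"); C=cam("wrist",s); hsv=cv2.cvtColor(im,cv2.COLOR_BGR2HSV)
cv2.imwrite("pics/w7r.png",im)
m=((hsv[...,1]<120)&(hsv[...,2]>200)).astype(np.uint8)
ys,xs=np.nonzero(m); w=ray(C,np.c_[xs,ys].astype(float),.036)[:,:2]
for y in np.arange(-.43,-.30,.02):
    q=w[(abs(w[:,1]-y)<.003)&(w[:,0]>.33)&(w[:,0]<.52)][:,0]
    a=q[q<.42];b=q[q>.42]; print(round(y,2),[np.round(np.percentile(k,[2,98]),3) for k in(a,b) if len(k)])
E
```

```text
time_s: 26.6
ee_pos: [0.4223, -0.1538, 0.0309]
tool_rot: [0.0, 0.692, 0.722, -0.0]
contact_force: [-0.2, 0.6, 0.9]
grip_width: 0.0514
finger_force: 0.0
27.5 [ 0.4212 -0.1175  0.3199] yaw toolx 92.45 [-0.7 -0.  -1.1] 0.05135663352407467 0.0
(244, 218, 70, 87) [ 424.1 -218.2] [ 79. 109.] 2.4
(358, 135, 90, 104) [ 557.1 -122.9] [108.  80.] 82.0
-0.43 []
-0.41 [array([0.361, 0.371]), array([0.484, 0.493])]
-0.39 [array([0.36, 0.37]), array([0.483, 0.493])]
-0.37 [array([0.36, 0.37]), array([0.483, 0.491])]
-0.35 [array([0.359, 0.368]), array([0.446, 0.491])]
-0.33 [array([0.358, 0.368]), array([0.481, 0.489])]
-0.31 [array([0.358, 0.365]), array([0.479, 0.489])]
```

View pics/w7.png

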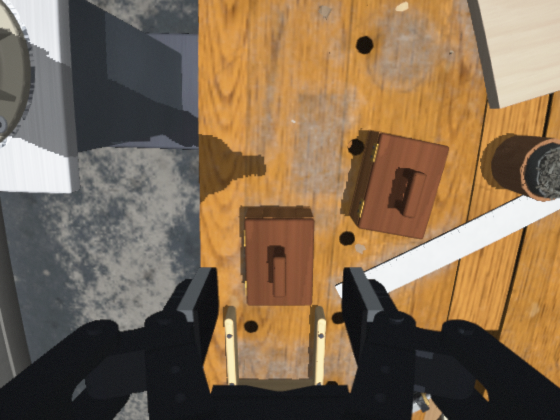

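The box stands at (280,262) before the bay's mouth, whose wall ends are at (231,312) and (320,312). It is square to the bay and centred on it.

```bash
python3 -m crank '0.4 0 0 0.0688 0;0.4 0 0 0.0688 0;0.4 0 0 0.0688 0;0.4 0 0 0.0688 0;0.4 0 0 0.0688 0;0.4 0 0 0.0688 0;0.4 0 0 0.0688 0;0.4 0 0 0 0;0.4 -0.045 -0.001 0 0;0.4 -0.012 -0.0003 0 0;0.4 -0.015 -0.0003 0 0'; python3 -m crank '0.4 -0.022 -0.0005 0 0;0.4 -0.022 -0.0005 0 0;0.4 -0.022 -0.0005 0 0;0.4 -0.022 -0.0005 0 0;0.4 -0.022 -0.0005 0 0;0.4 -0.022 -0.0005 0 0;0.4 -0.022 -0.0005 0 0;0.4 -0.022 -0.0005 0 0;0.4 -0.022 -0.0005 0 0;0.4 -0.022 -0.0005 0 0'; python3 -m crank '0.4 -0.009 0 0 0;0.4 -0.009 0 0 0'
```

```text
time_s: 28.65
ee_pos: [0.4213, -0.1597, 0.0306]
tool_rot: [-0.001, 0.692, 0.722, 0.001]
contact_force: [0.1, 7.5, 3.1]
grip_width: 0.0514
finger_force: 3.5
time_s: 29.65
ee_pos: [0.4236, -0.2908, 0.0307]
tool_rot: [-0.001, 0.692, 0.722, 0.001]
contact_force: [0.5, 6.3, 3.6]
grip_width: 0.0512
finger_force: 3.3
time_s: 29.85
ee_pos: [0.4242, -0.3012, 0.0307]
tool_rot: [-0.002, 0.692, 0.722, 0.002]
contact_force: [-0.6, 10.4, 7.0]
grip_width: 0.0515
finger_force: 4.9
```

```bash
python3 -m crank '0.4 -0.006 0 0 0;0.4 -0.006 0 0 0;0.4 0 0 0 0'|grep -E 'pos|contact'; python3 -m crank '0.4 -0.005 0 0 0;0.4 -0.005 0 0 0'|grep -E 'pos|contact'
```

```text
ee_pos: [0.4245, -0.3089, 0.0306]
contact_force: [0.7, 5.7, 4.9]
ee_pos: [0.4246, -0.312, 0.0306]
contact_force: [1.7, 21.1, 14.8]
```

```bash
python3 -m crank '0.4 0 0 0 0;0.4 0 0 0 0'|grep -E 'pos|contact'; python3 -m crank '0.4 -0.003 0 0 0;0.4 0 0 0 0'|grep -E 'pos|contact'
```

```text
ee_pos: [0.4246, -0.312, 0.0306]
contact_force: [1.2, 14.1, 9.4]
ee_pos: [0.4246, -0.312, 0.0306]
contact_force: [1.4, 19.4, 14.5]
```

```bash
python3 -m crank '0.4 0.01 0 0 0;0.4 0.04 0 0 0;0.4 0.02 0 -0.07 0;0.4 0 0 -0.08 0;0.4 0 0 -0.08 0;0.4 0 0 -0.08 0;0.4 0 0 -0.08 0;0.4 0.06 0 -0.08 0;0.4 0.08 0 0 0;0.4 0.08 0 0 0;0.4 0 0 0 0;0.4 0 0 0 0' >/dev/null; python3 box.py w8
```

```text
31.95 [ 0.4182 -0.1499  0.3049] yaw toolx 92.56 [ 0.6 -0.9  0.6] 0.051201202823899374 0.0
(247, 322, 66, 70) [ 427.6 -371.7] [ 79. 102.] 2.3
(366, 104, 96, 110) [ 557.1 -123. ] [108.  79.] 82.0
```

View pics/w8.png

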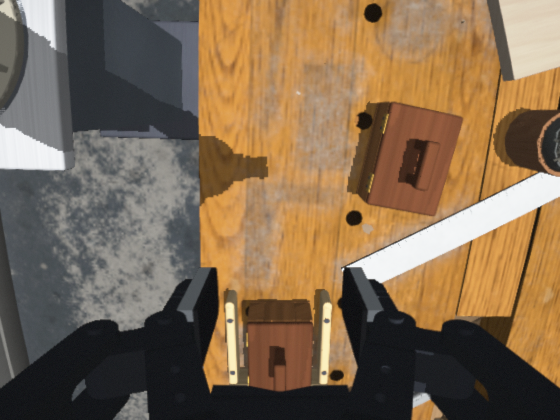

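The box is in the bay, centred between the walls at about (280,345). It stopped dead at about 20 N, against about 6 N while sliding, so it stands against the back wall.

```bash
python3 -c "
from workcell import *
print(sign_off())"
```

```text
the job is handed in; nothing more can be done
None
```

I lifted and set back all three boxes from left to right, found the middle one heavy (about 0.68 kg), slid it by its sides into the bay against the back wall, and signed off at about 32 s; no verdict was returned.

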